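One level scoop of dowels

ROBOT

A 6-joint arm with a two-finger parallel gripper is mounted at the origin on a cart in front of the work surface, level with it; the furniture and walls round the work are solid. World frame = base frame: x ahead of the robot, y to its left, z up, the work surface at z = 0. Lengths are in m, angles in rad, forces in N, time in s.
With the tool pointing down it reaches from about 0.275 to 0.75 m from the base axis. Payload 10.2 kg.
Tool frame: the origin (TCP) lies at the very end of the fingers, on their centre line; the grasp point (between the pads) lies 19 mm behind it; z points along the fingers, y is the line along which they close (so a half turn about z gives the same grasp; the last joint's range is limited). The gripper opens to 85 mm and grips with 20 to 120 N. Pads are 22 mm wide; open, the fingers measure 114 mm over their backs; the gripper's body (76 mm by 85 mm) begins 54 mm behind the grasp point. The pads swing forward as they close: fully open they stand 13 mm farther back than shut.
Start: joints at [-0.223, 0.313, 1.498, -0, 1.331, -0.223], TCP at [0.525, -0, 0.231] pointing down, gripper open.
Joint ranges: [-2.94, 2.94], [-0.97, 2.17], [0.19, 2.56], [-1.23, 4.37], [0.02, 3.11], [-2.88, 2.88]. Speed limits (rad/s): [2.39, 2.39, 3.01, 3.14, 3.14, 3.14].

INTERFACE

Orientations are given as a unit quaternion [x, y, z, w].
In Python, from station import env gives the robot as it stands.
- The arm moves only by the shell command python3 -m handwheel 'ROWS' [OPENING] [FORCE]. ROWS is JSON, one flat list of numbers, 4 for each row, row after row: the shift along the tool's x, y, z in m, then the turn about the tool's z in degrees. A call has 1 to 8 rows; each row shifts and turns the commanded pose from where the row before left it, along the tool's axes as they then stand; what a row does not reach is not made up. A row lasts 1/8 s, in which the tool goes at most 62.5 mm and 10.7 degrees, less where a joint would pass 70% of its speed; a pose out of reach is approached as far as the arm can. A call is refused whole if a number of a shift passes 0.0625 or a number of a turn 10.7, either way. A call with a gripper value outside its range is refused whole. OPENING is the opening, from 0 (shut) to 1 (fully open), set as the call begins (- or left out, the last holds). The fingers move at their own pace and stop on an object; FORCE is the grip in N (left out, the last holds). Time passes only in rows, so rows that do not move let the fingers close. It gives the time, the measured TCP pose, the force, the opening and the grip force at its end, in the units of the state.
- env.get_obs(): the state, without advancing time (a new reading comes with each control period).
- env.get_image(name): name is "scene" or "side" or "wrist"; returns the picture (384x512x3 uint8, red, green, blue); there is no depth.
- env.get_calibration(name): a dict with "mtx" (3x3 intrinsics, pixels), "world_to_cam" (4x4, takes a point from world to camera coordinates). Camera axes: x right, y down, z forward; pixel columns grow to the right and rows downward; lengths in m; the calibration is good to about 2 mm. A picture is of the moment at which its call begins: read the wrist's pose just before it. get_calibration takes no time and is no camera call; for the wrist camera it gives the pose at the moment of the call.
- env.hand_in(): hands the job in; it is judged then, once.
Trained networks look in the newest picture that a camera, given by its name, has taken for a name from the list of things; names that differ only in an ending like _2 or _b are one class to them, and where a whole thing is asked for, a point or a joint stands for the part that bears it (a point fixed in the world has none). Each returns a list of dicts, best first, with "score" (0 to 1); they miss things now and then, are a little off and sometimes report something else, mostly with a low value. They report only what shows in the picture. A call takes as long as a camera call.
- env.search_frame(camera, target): "pixel" ([column, row] in pixels, amid what is visible of it).
The state is a dict: "t": time; "q": joint angles; "joint_velocities": joint speeds; "joint_efforts": joint torques, N m; "tcp_pos": TCP position; "tcp_rot": TCP orientation; "force": force on the tool from outside, world axes, zero at the start; "wrist_torque": the same for the moment, N m; "opening": finger opening in m; "grip_force": force on a finger pad.
Only numpy, scipy, OpenCV 4.12 (cv2) and the standard library are available. Lean on these libraries where they do the work, as an engineer would, in place of code of your own. Each camera call takes 0.05 s, during which the arm holds its last target. There are 200 camera calls.

TASK

Measure out one level scoop, four dowels, for the next stool: push the scoop down the bin's sloping floor and in under the heap until it is fully home, then draw it straight back out under the strike bar so that the surplus stays in the bin. Set the scoop down flat in the middle of the cork mat with its four dowels still lying in it, and let go. Keep the fingers off the dowels, and leave the spokeshave, the gouge and the tape measure where they are.

Things in the scene. Friction and masses are not known exactly. Their poses are not given: they have to be found in the camera images.
- scoop: flat aluminium measuring scoop like a small dustpan, 206 x 104 mm, 0.3 kg, upright wooden handle. Origin: underside below the handle; x to the nose, z up. Pan 98 mm wide inside, floor 2 mm, side and back walls 26 mm high, back wall's inner face at x = 50 mm, front lip at x = 152 mm, 8.5 mm high. It takes exactly four dowels side by side (7 mm play), tops level with the rim; more ride above it
- scoop_grip (a point): on the axis of the scoop's handle, 88 mm above the scoop's underside, where to grip it. The handle is a flat-sided post centred over the scoop's origin, 34 mm along x, 26 mm along y, with its top 114 mm above the underside; grip across either pair of faces
- scoop_tip (a point): middle of the scoop's thin front edge, on its underside (x = 180 mm in the scoop's frame). From the lip a ramp falls to this edge, so it runs in under the dowels when pushed along the bin's floor
- scoop_mid (a point): middle of the scoop's underside (x = 77 mm in the scoop's frame)
- dowel_bin: plywood bin fixed to the bench, 254 x 131 x 86 mm, open on top and at one end. Origin: on the bench under its middle; x from the open end (x = -132 mm) to the end wall, z up. Floor 113 mm wide between the sides, sloping down toward the end wall by 6.0 deg (0.105 rad): 22.8 mm high at x = 0. At the open end the sides stand 16 mm above the floor. Beyond the bar lie five dowels across the floor, three on top
- bin_end (a point): foot of the end wall: the point of the sloping floor, 11 mm above the bench, below the wall's inner face (x = 112 mm in the bin's frame). The wall ends 11 mm above the floor; the scoop's front edge goes into this slot and is fully home against a strip 10 mm past the wall's face
- bin_bar (a point): lower inner edge of the wooden strike bar across the bin, middle (x = -2 mm in the bin's frame). The bar runs from here 18 mm toward the open end, is 16 mm high, and its underside is 31 mm above the sloping floor, square to it: one layer of dowels in the scoop passes under, dowels on top do not. The handle stays on the open end's side
- cork_mat: thin cork mat fixed to the bench, 220 x 140 x 5 mm. Origin: centre of its underside; x along its 220 mm
- scoop_pan (a point): middle of the layer of four dowels in the scoop: between its second and third places (x = 101.6 mm, z = 14 mm in the scoop's frame)
- berth1 (a point): place of dowel 1 in the scoop, counted from the back wall: the centre of that dowel when it lies on the pan's floor (x = 65.6 mm, z = 14 mm in the scoop's frame)
- berth2 (a point): place of dowel 2 in the scoop, counted from the back wall: the centre of that dowel when it lies on the pan's floor (x = 89.6 mm, z = 14 mm in the scoop's frame)
- berth3 (a point): place of dowel 3 in the scoop, counted from the back wall: the centre of that dowel when it lies on the pan's floor (x = 113.6 mm, z = 14 mm in the scoop's frame)
- berth4 (a point): place of dowel 4 in the scoop, counted from the back wall: the centre of that dowel when it lies on the pan's floor (x = 137.6 mm, z = 14 mm in the scoop's frame)
- dowel1: plain wooden dowel, 24 mm in diameter, 90 mm long, 30 g, smooth. Origin: its centre; its axis is its own y. All eight are alike
- dowel2: plain wooden dowel, 24 mm in diameter, 90 mm long, 30 g, smooth. Origin: its centre; its axis is its own y. All eight are alike
- dowel3: plain wooden dowel, 24 mm in diameter, 90 mm long, 30 g, smooth. Origin: its centre; its axis is its own y. All eight are alike
- dowel4: plain wooden dowel, 24 mm in diameter, 90 mm long, 30 g, smooth. Origin: its centre; its axis is its own y. All eight are alike
- dowel5: plain wooden dowel, 24 mm in diameter, 90 mm long, 30 g, smooth. Origin: its centre; its axis is its own y. All eight are alike
- dowel6: plain wooden dowel, 24 mm in diameter, 90 mm long, 30 g, smooth. Origin: its centre; its axis is its own y. All eight are alike
- dowel7: plain wooden dowel, 24 mm in diameter, 90 mm long, 30 g, smooth. Origin: its centre; its axis is its own y. All eight are alike
- dowel8: plain wooden dowel, 24 mm in diameter, 90 mm long, 30 g, smooth. Origin: its centre; its axis is its own y. All eight are alike
- spokeshave: black cast-iron spokeshave with two wing handles, 250 x 31 x 29 mm, lying on the bench behind the bin; a bystander. Origin: near the middle of its underside
- gouge_wide: carving gouge with a wooden handle, 240 x 27 x 25 mm, lying on the bench; a bystander. Origin: near the middle of its underside
- tape_measure: yellow pocket tape measure, 90 x 32 x 62 mm, standing on the bench; a bystander. Origin: near the middle of its underside

How it is judged:
By the outcome, as a careful person would: the job done as asked, in the order asked, and still so for the second after the job is handed in, with the robot touching nothing.
It also fails if it takes over 56 s, if anything falls off the work surface, if the arm or the gripper's body presses on something with over 40 N, if the wrist force passes 120 N, or if a joint passes its speed limit or range.

## Working session

There is one attempt and no reset: what is moved stays moved. The work goes in short steps, Python scripts to look and compute and a shell command to move; the robot and the scene stay as the last step left them, time stands still between calls to the robot, and variables do not carry over. Pictures are saved under pics/ and viewed, at most 10 in all, crops included, and the job is handed in when it is done.

```bash
mkdir -p pics
cat > h.py <<'E'
from station import env
import numpy as np, cv2
def snap(n,f):
    im=env.get_image(n); cv2.imwrite(f'pics/{f}.png',im[:,:,::-1]); return im
def ray(n,px):
    c=env.get_calibration(n); K=np.array(c['mtx']); T=np.array(c['world_to_cam'])
    d=T[:3,:3].T@np.linalg.solve(K,[px[0],px[1],1]); o=-T[:3,:3].T@T[:3,3]; return o,d
def atz(n,px,z):
    o,d=ray(n,px); return o+d*(z-o[2])/d[2]
def proj(n,p):
    c=env.get_calibration(n); K=np.array(c['mtx']); T=np.array(c['world_to_cam'])
    q=K@(T[:3,:3]@np.array(p)+T[:3,3]); return q[:2]/q[2]
def tri(a,b):
    (o1,d1),(o2,d2)=a,b
    d1=d1/np.linalg.norm(d1);d2=d2/np.linalg.norm(d2)
    s=np.linalg.lstsq(np.c_[d1,-d2],o2-o1,rcond=None)[0]
    return (o1+s[0]*d1+o2+s[1]*d2)/2, np.linalg.norm(o1+s[0]*d1-o2-s[1]*d2)
E
python3 - <<'E'
from h import *
np.set_printoptions(precision=4,suppress=True)
ims=[snap(n,n+'0') for n in ('scene','side')]
cv2.imwrite('pics/both0.png',np.hstack([cv2.resize(i,(400,300)) for i in ims])[:,:,::-1])
for t in ['scoop','scoop_grip','scoop_tip','scoop_mid','bin_end','bin_bar','dowel_bin','cork_mat']:
    r={}
    for n in ('scene','side'):
        l=env.search_frame(n,t)
        if l: r[n]=l[0]; print(t,n,[(np.round(x['pixel']),round(x['score'],2)) for x in l[:2]])
    if len(r)==2: print('   tri',tri(ray('scene',r['scene']['pixel']),ray('side',r['side']['pixel'])))
E
```

```text
scoop scene [(array([188., 178.]), 0.88)]
scoop side [(array([233., 175.]), 0.75), (array([191., 226.]), 0.43)]
   tri (array([0.6224, 0.1323, 0.0224]), np.float64(0.00486073264980255))
scoop_grip scene [(array([191., 178.]), 0.62)]
scoop_grip side [(array([232., 177.]), 0.83)]
   tri (array([0.6177, 0.1133, 0.0318]), np.float64(0.01400169554140354))
scoop_tip scene [(array([189., 181.]), 0.86)]
scoop_tip side [(array([235., 177.]), 0.73), (array([263., 219.]), 0.44)]
   tri (array([0.6268, 0.1345, 0.0082]), np.float64(0.002134943081165357))
scoop_mid scene [(array([189., 178.]), 0.65)]
scoop_mid side [(array([235., 174.]), 0.87)]
   tri (array([0.6286, 0.1327, 0.0215]), np.float64(0.0038542124986135386))
bin_end scene [(array([269., 216.]), 0.61)]
bin_end side [(array([263., 221.]), 0.56)]
   tri (array([ 0.6787, -0.1525, -0.002 ]), np.float64(0.010385722972376847))
bin_bar scene [(array([265., 218.]), 0.72), (array([189., 181.]), 0.64)]
bin_bar side [(array([258., 227.]), 0.95)]
   tri (array([ 0.6696, -0.1427, -0.0212]), np.float64(0.007778520819241254))
dowel_bin scene [(array([267., 218.]), 0.69), (array([286., 213.]), 0.52)]
dowel_bin side [(array([259., 224.]), 0.75), (array([234., 174.]), 0.72)]
   tri (array([ 0.6699, -0.1499, -0.0094]), np.float64(0.0015685436208118738))
cork_mat scene [(array([205., 251.]), 0.6)]
```

View pics/scene0.png

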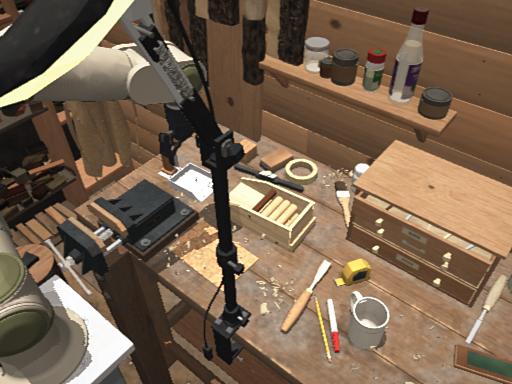

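View pics/side0.png

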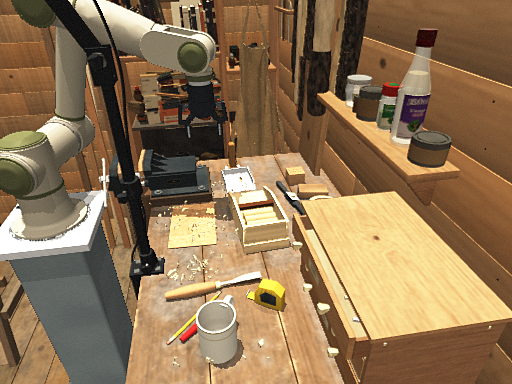

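The scene shows the scoop at about (190,182), the bin at (273,210) and the mat at (218,252). The side view has them at (238,178), (262,220) and (193,227). The bin's open end faces the scoop (+y). Next I check the wrist view.

Run:
```python
from h import *
np.set_printoptions(precision=4,suppress=True)
snap('wrist','w0')
o=env.get_obs(); print(o['t'],o['tcp_pos'],o['tcp_rot'])
for px in [(0,0),(511,0),(511,383),(0,383),(256,192)]: print(px,atz('wrist',px,0))
print(ray('wrist',(256,192)))
print(atz('scene',(218,252),0.005),atz('side',(193,227),0.005),atz('scene',(190,182),0.02),atz('scene',(273,210),0.04))
```

```text
0.95 [ 0.525  -0.      0.2313] [0.7071 0.7071 0.     0.    ]
(0, 0) [0.2772 0.1595 0.    ]
(511, 0) [0.7723 0.1593 0.    ]
(511, 383) [ 0.8816 -0.3143  0.    ]
(0, 383) [ 0.1672 -0.3138  0.    ]
(256, 192) [ 0.5251 -0.035   0.    ]
(array([0.525 , 0.0789, 0.3743]), array([ 0.0005, -0.2911, -0.9569]))
[ 0.4719 -0.134   0.005 ] [ 0.4631 -0.1449  0.005 ] [0.6169 0.1187 0.02  ] [ 0.6674 -0.1743  0.04  ]
```

View pics/w0.png

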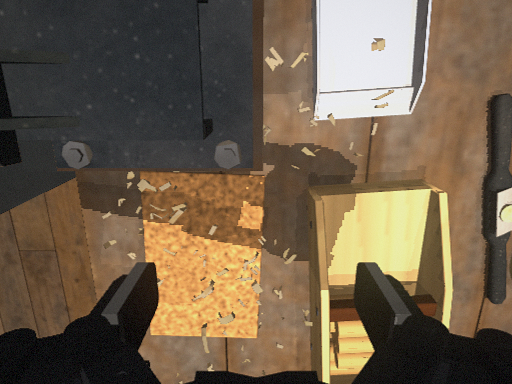

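The wrist view has the mat with corners near (143,172), (263,172), (260,336) and (152,336). The bin's open end is at rows 185-190, columns 310-447. The scoop's nose edge is at row 118, columns 315-410, pointing at the bin. Tool +x is world +y and tool y is world +x. I'll move along +y to see the handle.

```bash
python3 -m handwheel '[0.05,0.02,-0.02,0, 0.05,0.02,-0.02,0, 0.03,0.02,0,0, 0,0,0,0]' 1 40
python3 - <<'E'
from h import *
np.set_printoptions(precision=4,suppress=True)
im=snap('wrist','w1')
for t in ['scoop','scoop_grip','scoop_tip','scoop_mid','bin_bar','bin_end']:
    for x in env.search_frame('wrist',t)[:2]: print(t,np.round(x['pixel'],1),round(x['score'],2), atz('wrist',x['pixel'],0)[:2])
E
```

```text
t: 1.45
tcp_pos: [0.5854, 0.1318, 0.2707]
tcp_rot: [0.706, 0.708, -0.0, -0.0]
force: [-0.6, -0.7, -0.1]
opening: 0.0853
grip_force: 0.0
scoop [292.5 145.4] 0.8 [0.629  0.1417]
scoop_grip [294.9 143.9] 0.62 [0.6319 0.1431]
scoop_tip [292.5 142.9] 0.95 [0.6291 0.144 ]
scoop_mid [294.2 142.6] 0.82 [0.6312 0.1443]
bin_bar [311.6 320.9] 0.87 [ 0.665  -0.1128]
```

View pics/w1.png

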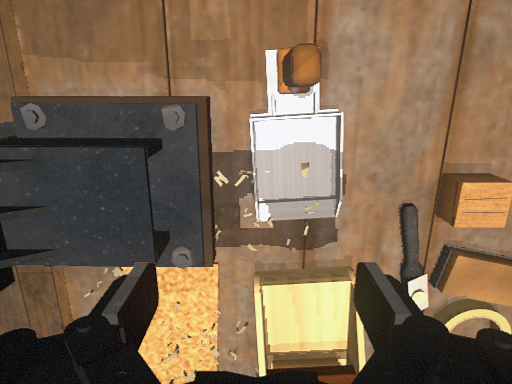

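w1 shows the scoop with its handle top at about (303,64), back wall top corners at (250,115) and (344,112), and nose edge from (257,220) to (338,218). I'll enlarge both this and the bin from w0 for better pixels.

Run:
```python
import cv2,numpy as np
a=cv2.imread('pics/w1.png')[35:235,240:360]; b=cv2.imread('pics/w0.png')[170:370,300:446+10]
a=cv2.resize(a,None,fx=3,fy=3,interpolation=2); b=cv2.resize(b,None,fx=2.8,fy=2.8,interpolation=2)
c=np.zeros((600,800,3),np.uint8); c[:,:360]=a; c[:560,362:362+b.shape[1]]=b[:, :438]
cv2.imwrite('pics/crop1.png',c)
```

```text
(no output)
```

View pics/crop1.png

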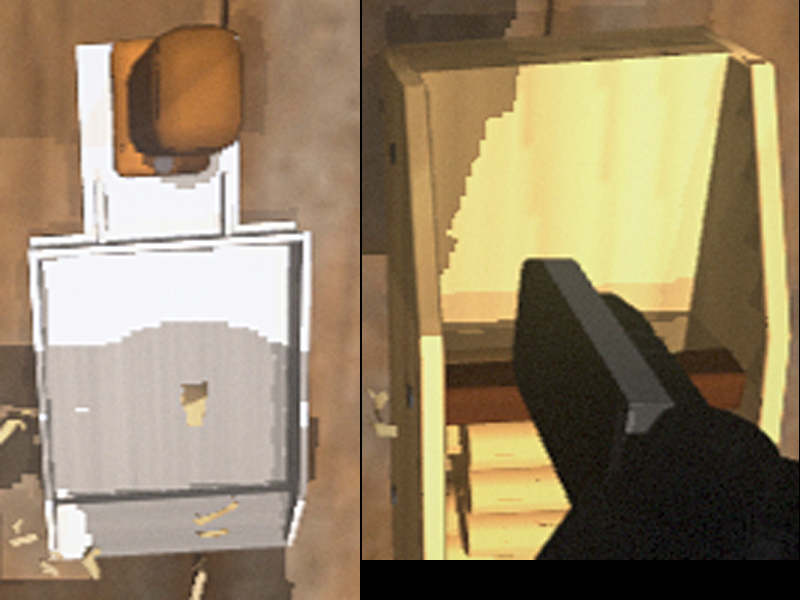

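```bash
python3 -m handwheel '[-0.05,0.012,-0.006,0, -0.055,0.012,-0.006,0, -0.055,0.014,-0.006,0, -0.055,0.014,-0.006,0, -0.055,0.014,-0.006,0, -0.055,0.014,0,0, 0,0,0,0]'
python3 - <<'E'
from h import *
np.set_printoptions(precision=4,suppress=True)
im=snap('wrist','w2')
np.savez('w2.npz',**{k:np.array(v) for k,v in env.get_calibration('wrist').items() if k in('mtx','world_to_cam')})
for t in ['bin_bar','bin_end','dowel_bin','cork_mat','dowel1']:
    for x in env.search_frame('wrist',t)[:8]: print(t,np.round(x['pixel'],1),round(x['score'],2), atz('wrist',x['pixel'],0.03)[:2])
cv2.imwrite('pics/w2c.png',cv2.resize(im[:300,100:480,::-1],None,fx=2,fy=2,interpolation=2))
E
```

```text
t: 2.68
tcp_pos: [0.6646, -0.1995, 0.2995]
tcp_rot: [0.709, 0.705, -0.001, -0.001]
force: [-0.0, 0.7, -1.0]
opening: 0.0856
grip_force: 0.0
bin_bar [247.9  85.4] 0.58 [ 0.6556 -0.1143]
bin_end [246.   89.2] 0.82 [ 0.6535 -0.1176]
dowel_bin [377.9  49.7] 0.41 [ 0.8015 -0.075 ]
cork_mat [90.7 81.1] 0.93 [ 0.4754 -0.1082]
dowel1 [256.3 178.1] 0.83 [ 0.6658 -0.2231]
dowel1 [248.8 134.9] 0.82 [ 0.6567 -0.1694]
dowel1 [246.  120.9] 0.76 [ 0.6534 -0.1529]
dowel1 [255.3 199.1] 0.67 [ 0.6645 -0.2507]
dowel1 [252.6 155.7] 0.59 [ 0.6612 -0.1947]
dowel1 [246.9 182.2] 0.58 [ 0.6539 -0.2284]
```

View pics/w2c.png

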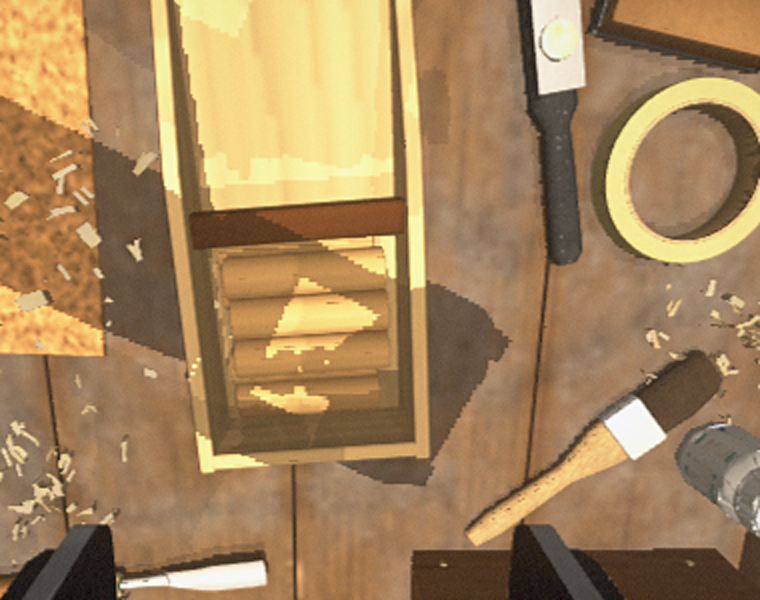

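w2c shows the bin from above. Its end wall outer top corners are at crop (203,472) and (428,457). The brown bar's top corners are (194,214), (404,198), (194,249) and (405,234). Four dowels show and the mat's corner is at (104,355). Next I fit the poses.

```bash
cat > fit.py <<'E'
from h import *
from scipy.optimize import least_squares
from scipy.spatial.transform import Rotation as R
np.set_printoptions(precision=4,suppress=True)
c=np.load('w2.npz'); K=c['mtx']
def M(p,q): T=np.eye(4); T[:3,:3]=R.from_quat(q).as_matrix(); T[:3,3]=p; return T
P2=M([.6646,-.1995,.2995],[.709,.705,-.001,-.001])
C=c['world_to_cam']@P2   # tcp->cam
W={'w2':c['world_to_cam'],'w0':C@np.linalg.inv(M([.525,0,.2313],[.7071,.7071,0,0])),'w1':C@np.linalg.inv(M([.5854,.1318,.2707],[.706,.708,0,0]))}
def pj(w,p): q=K@(W[w][:3,:3]@p+W[w][:3,3]); return q[:2]/q[2]
def az(w,px,z):
    T=W[w]; d=T[:3,:3].T@np.linalg.solve(K,[*px,1]); o=-T[:3,:3].T@T[:3,3]; return (o+d*(z-o[2])/d[2])
def fit(pts,g):
    def res(v):
        A=M([v[0],v[1],0],R.from_euler('z',v[2]).as_quat())
        return np.concatenate([pj(w,(A@[*np.array(p)/1000,1])[:3])-px for w,p,px in pts])
    s=least_squares(res,g,loss='soft_l1'); print(s.x,'yaw deg',np.degrees(s.x[2])); print(res(s.x).reshape(-1,2).round(1).tolist()); return s.x
k=lambda a,b:(100+a/2,b/2)
c3=lambda a,b:(240+a/3,35+b/3)
b0=lambda a,b:(300+(a-362)/2.8,170+b/2.8)
b=fit([('w2',(122,-65.5,86),k(203,472)),('w2',(122,65.5,86),k(428,457)),('w2',(-.3,-56.5,70),k(194,249)),('w2',(-.3,56.5,70),k(405,234)),('w2',(-18.2,-56.5,71.9),k(194,214)),('w2',(-18.2,56.5,71.9),k(404,198)),('w0',(-132,-56.5,36.7),b0(420,72)),('w0',(-132,56.5,36.7),b0(728,55))],[.66,-.16,-1.57])
s=fit([('w1',(48,-52,26),c3(31,240)),('w1',(48,52,26),c3(309,235)),('w1',(180,-49,0),c3(52,558)),('w1',(180,49,0),c3(293,545)),('w1',(0,0,114),c3(197,92))],[.63,.2,-1.57])
for w,px in [('w0',(152,336)),('w0',(260,336)),('w2',k(104,355)),('w2',k(88,0)),('w0',(263,172)),('w0',(143,172))]: print(w,az(w,px,.005)[:2])
E
python3 fit.py
```

```text
[ 0.6581 -0.1526 -1.5045] yaw deg -86.19890386884573
[[-1.1, -0.3], [1.4, -0.2], [0.3, 0.3], [0.1, 0.3], [-2.0, 0.7], [0.4, 0.9], [0.2, -0.8], [-0.2, -1.5]]
[ 0.6268  0.2308 -1.5025] yaw deg -86.0859667994436
[[-1.1, 4.4], [-0.0, -0.0], [1.5, -0.1], [-3.5, -0.3], [0.9, -0.5]]
w0 [ 0.3899 -0.2284]
w0 [ 0.5313 -0.2283]
w2 [ 0.5268 -0.2309]
w2 [ 0.538  -0.0232]
w0 [ 0.5334 -0.0079]
w0 [ 0.4001 -0.0081]
```

```bash
cat >> fit.py <<'E'
print('handle',az('w1',c3(200,91),.114),'tip',az('w1',c3(172,552),0), 'back',az('w1',c3(170,237),.026))
def rr(w,px): T=W[w]; return -T[:3,:3].T@T[:3,3], T[:3,:3].T@np.linalg.solve(K,[*px,1])
print('vise',tri(rr('w1',(213,266)),rr('w0',(265,171))))
print('vise right-top at z=.05',az('w1',(209,97),.05))
E
python3 fit.py | tail -3
```

```text
handle [0.6269 0.2306 0.114 ] tip [0.6403 0.0507 0.    ] back [0.6308 0.1855 0.026 ]
vise (array([0.5339, 0.0009, 0.0356]), np.float64(0.001823409593879347))
vise right-top at z=.05 [0.5375 0.2037 0.05  ]
```

```bash
cat >> fit.py <<'E'
print('jaw',tri(rr('w1',(155,258)),rr('w0',(207,138))),tri(rr('w1',(161,140)),rr('w0',(198,2))))
cc=np.hstack([cv2.resize(cv2.imread('pics/w1.png')[90:290,100:230],None,fx=3,fy=3),cv2.resize(cv2.imread('pics/w0.png')[0:200,150:280],None,fx=3,fy=3)])
cv2.imwrite('pics/jaw.png',cc)
E
python3 fit.py | tail -1
python3 -m handwheel '[0.06,-0.006,0,-4, 0.06,-0.006,0,0, 0.06,-0.006,0,0, 0.06,-0.006,0,0, 0.06,-0.006,0,0, 0.06,-0.006,0,0, 0.06,0,0,0, 0,0,0,0]'
```

```text
jaw (array([0.4833, 0.0431, 0.0955]), np.float64(0.004533696457905355)) (array([0.4738, 0.1556, 0.0179]), np.float64(0.0047935173743755164))
t: 3.98
tcp_pos: [0.6024, 0.2267, 0.3016]
tcp_rot: [0.68, 0.734, 0.0, -0.0]
force: [-0.4, -1.0, 0.2]
opening: 0.0855
grip_force: 0.0
```

View pics/jaw.png

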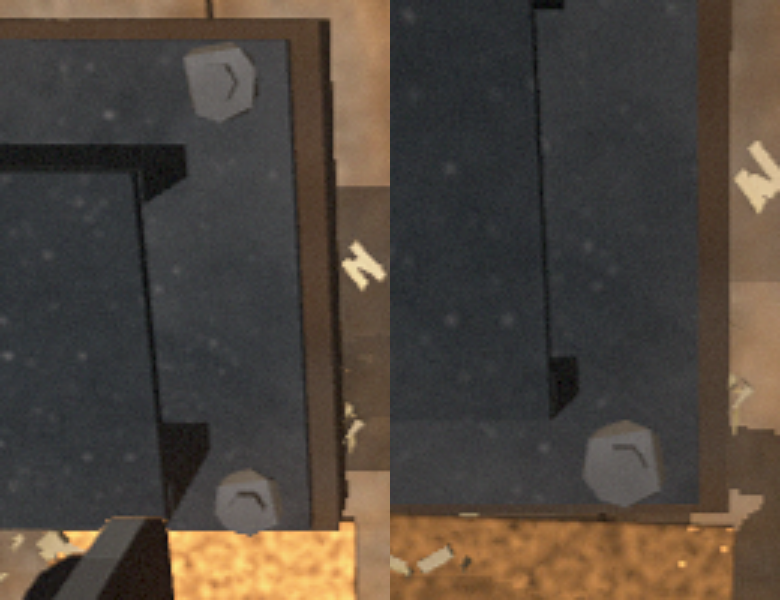

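The enlargement shows the vise jaw standing left of the scoop and about 95 mm tall, with the base edge at x≈0.534. It's clear of the grasp, so I'll descend onto the handle and close.

```bash
python3 -m handwheel '[0.002,0.0247,0,0, 0,0,0.05,0, 0,0,0.05,0, 0,0,0.05,0, 0,0,0.05,0, 0,0,0.02,0, 0,0,0.0146,0, 0,0,0,0]' 1 60
python3 -m handwheel '[0,0,0,0, 0,0,0,0, 0,0,0,0, 0,0,0,0, 0,0,0,0, 0,0,0,0]' 0 60
```

```text
t: 4.97
tcp_pos: [0.6282, 0.2255, 0.0665]
tcp_rot: [0.682, 0.731, -0.0, -0.0]
force: [0.4, -0.2, -0.1]
opening: 0.0857
grip_force: 0.0
t: 5.72
tcp_pos: [0.6288, 0.2258, 0.0673]
tcp_rot: [0.682, 0.731, 0.0, 0.0]
force: [0.1, 0.9, 5.2]
opening: 0.0254
grip_force: 59.9
```

```bash
python3 -m handwheel '[0,0,0,0, 0,0,-0.005,0, 0,0,-0.005,0, 0,0,-0.01,0, 0,0,-0.01,0, 0,0,0,0, 0,0,0,0]' - 20
python3 - <<'E'
from h import *
snap('wrist','w3')
E
```

```text
t: 6.6
tcp_pos: [0.6283, 0.2257, 0.0965]
tcp_rot: [0.682, 0.731, -0.0, -0.0]
force: [-0.4, -1.0, -3.6]
opening: 0.0254
grip_force: 59.1
```

View pics/w3.png

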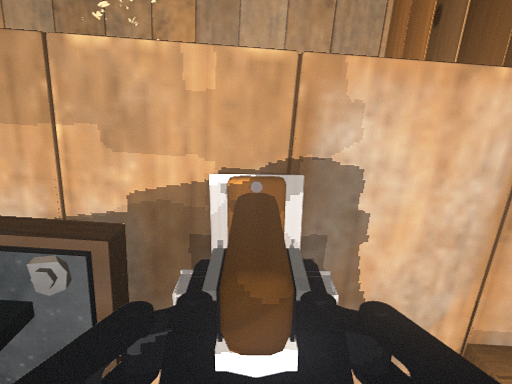

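w3 shows the handle between the fingers with the tail plate's rear corners at (209,175) and (303,175). The nose is hidden. The force reads 3.6 N, so the scoop is lifted, but the grip still reads 59 N. I'll lower the force explicitly and estimate the pitch from the tail corners.

```bash
python3 -m handwheel '[0,0,0,0, 0,0,0,0, 0,0,0,0, 0,0,0,0]' 0 20
cat >> h.py <<'E'
from scipy.spatial.transform import Rotation as R
def tail(f):
    "bounding rows of the white tail plate's rear edge (columns 225..290), top-most bright pixel"
    im=snap('wrist',f).astype(int); g=im.min(2)
    m=[np.argmax(g[100:260,c]>190)+100 for c in list(range(212,228))+list(range(286,300))]
    o=env.get_obs(); Rm=R.from_quat(o['tcp_rot']).as_matrix()
    rows=[]
    for th in range(-6,22,2):
        a=np.radians(th); p=np.array([-.026-.005,0,.002-.088]); # rel grip, scoop frame, 5mm off
        p=np.array([p[0]*np.cos(a)+p[2]*np.sin(a),0,-p[0]*np.sin(a)+p[2]*np.cos(a)])
        t=np.array([-p[0],0,-p[2]-.019])   # tool frame: x opposite, z down
        rows.append((th,round(float(proj('wrist',o['tcp_pos']+Rm@t)[1]),1)))
    print('tail row',np.median(m),'model (nose-down deg,row)',rows)
E
python3 -c "
from h import *
tail('w4')"
```

```text
t: 7.15
tcp_pos: [0.6285, 0.2257, 0.0967]
tcp_rot: [0.682, 0.731, -0.0, 0.0]
force: [-0.6, -0.1, -3.0]
opening: 0.0252
grip_force: 59.1
tail row 174.0 model (nose-down deg,row) [(-6, 180.6), (-4, 176.2), (-2, 171.9), (0, 167.6), (2, 163.3), (4, 159.0), (6, 154.8), (8, 150.6), (10, 146.4), (12, 142.2), (14, 138.0), (16, 133.9), (18, 129.8), (20, 125.7)]
```

```bash
python3 -m handwheel '[0,0,0.015,0, 0,0,0.014,0, 0,0,0,0]' 
python3 -m handwheel '[0,0,0,0, 0,0,0,0]' 0.45
python3 -m handwheel '[0.004,0,0,0, 0,0,0,0, 0,0,0,0, 0,0,0,0]' 0 20
python3 -m handwheel '[0,0,-0.02,0, 0,0,-0.03,0, 0,0,-0.03,0, 0,0,0,0]'
python3 -c "
from h import *
tail('w5')"
```

```text
t: 7.58
tcp_pos: [0.6283, 0.2257, 0.0667]
tcp_rot: [0.682, 0.731, -0.0, -0.0]
force: [0.2, -0.1, -3.8]
opening: 0.0254
grip_force: 58.6
t: 7.82
tcp_pos: [0.6286, 0.2257, 0.0676]
tcp_rot: [0.682, 0.731, 0.0, 0.0]
force: [0.4, 0.3, -0.3]
opening: 0.0383
grip_force: 0.0
t: 8.32
tcp_pos: [0.6282, 0.2299, 0.0678]
tcp_rot: [0.682, 0.731, 0.0, -0.0]
force: [-1.2, 1.7, 1.3]
opening: 0.0255
grip_force: 22.7
t: 8.82
tcp_pos: [0.6289, 0.2298, 0.1493]
tcp_rot: [0.682, 0.731, 0.001, 0.001]
force: [0.2, 0.6, -3.7]
opening: 0.0258
grip_force: 22.2
tail row 178.0 model (nose-down deg,row) [(-6, 180.6), (-4, 176.3), (-2, 171.9), (0, 167.6), (2, 163.4), (4, 159.1), (6, 154.8), (8, 150.6), (10, 146.4), (12, 142.2), (14, 138.0), (16, 133.9), (18, 129.8), (20, 125.7)]
```

No droop at 22 N, so the pads hold the pitch. I'll use the bar as a lever: bring the nose just under the strike bar, short of the dowels, and raise the handle to pitch the scoop nose-down past 6°. Then I lower it onto the slope.

```bash
python3 -m handwheel '[-0.058,0.001,0,0, -0.058,0.001,0,0, -0.058,0.0013,0,0, 0,0,0,0, 0,0,0,0]'
python3 - <<'E'
from h import *
ims=[snap(n,n+'1') for n in ('scene','side')]
a=cv2.resize(ims[0][140:260,150:330],(400,267),interpolation=2); b=cv2.resize(ims[1][140:260,170:320],(400,320),interpolation=2)
c=np.zeros((320,800,3),np.uint8); c[:267,:400]=a; c[:,400:]=b
cv2.imwrite('pics/v1.png',c[:,:,::-1])
E
```

```text
t: 9.5
tcp_pos: [0.6429, 0.0565, 0.1459]
tcp_rot: [0.682, 0.731, -0.001, -0.001]
force: [0.7, -0.4, -4.1]
opening: 0.0258
grip_force: 22.2
```

View pics/v1.png

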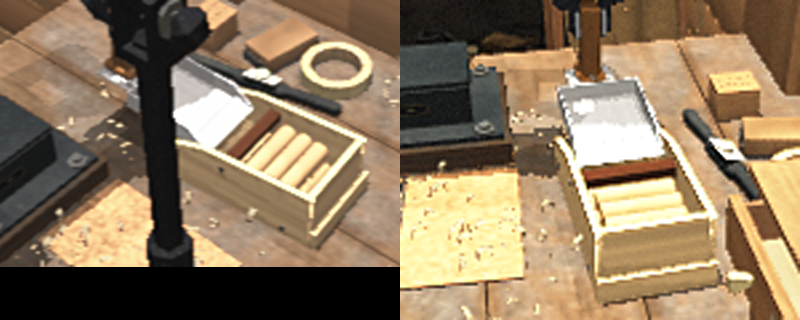

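v1 shows the scoop lined up over the bin's open end with its nose just short of the brown bar. Now I lower it and bring the nose under the bar.

```bash
python3 -m handwheel '[0,0.0014,0.018,0, 0,0,0.018,0, 0,0,0,0, 0,0,0,0]'
python3 -m handwheel '[-0.01,0,0,0, -0.01,0,0,0, 0,0,0,0]'
```

```text
t: 10.1
tcp_pos: [0.645, 0.0565, 0.1116]
tcp_rot: [0.682, 0.731, -0.0, -0.0]
force: [0.9, 0.8, -3.5]
opening: 0.0259
grip_force: 22.2
t: 10.48
tcp_pos: [0.6465, 0.0353, 0.1118]
tcp_rot: [0.683, 0.731, 0.0, 0.0]
force: [0.3, 0.9, -3.5]
opening: 0.0254
grip_force: 22.2
```

```bash
python3 -m handwheel '[0,0,-0.006,0, -0.003,0,-0.006,0, -0.004,0,-0.006,0, -0.004,0,-0.006,0, 0,0,0,0]'
python3 -c "
from h import *
tail('w6')"
```

```text
t: 11.1
tcp_pos: [0.6474, 0.0251, 0.1363]
tcp_rot: [0.682, 0.731, 0.0, 0.0]
force: [-0.5, -0.6, -3.1]
opening: 0.0259
grip_force: 22.2
tail row 194.0 model (nose-down deg,row) [(-6, 180.6), (-4, 176.3), (-2, 172.0), (0, 167.7), (2, 163.4), (4, 159.1), (6, 154.9), (8, 150.6), (10, 146.4), (12, 142.2), (14, 138.1), (16, 133.9), (18, 129.8), (20, 125.7)]
```

Run:
```python
import cv2
for f in ['w3','w5','w6']:
    im=cv2.imread(f'pics/{f}.png').min(2)
    for c in (217,295): print(f,c,im[150:250:3,c].tolist())
```

```text
w3 217 [103, 99, 104, 106, 105, 103, 104, 99, 251, 254, 254, 252, 225, 226, 224, 225, 225, 226, 224, 228, 210, 200, 199, 203, 201, 198, 200, 200, 201, 200, 168, 161, 154, 88]
w3 295 [90, 91, 90, 61, 57, 51, 54, 56, 73, 172, 166, 169, 169, 167, 169, 226, 226, 225, 227, 226, 228, 226, 225, 225, 226, 225, 225, 227, 226, 226, 197, 195, 198, 100]
w5 217 [120, 120, 114, 115, 114, 115, 113, 72, 64, 156, 254, 233, 222, 224, 224, 221, 224, 223, 224, 224, 225, 197, 199, 201, 201, 200, 194, 197, 200, 197, 197, 158, 161, 91]
w5 295 [101, 53, 60, 57, 60, 66, 68, 68, 69, 96, 165, 164, 172, 169, 166, 227, 224, 227, 226, 225, 226, 224, 225, 225, 224, 224, 225, 225, 225, 224, 220, 194, 195, 95]
w6 217 [78, 79, 82, 79, 104, 143, 142, 144, 141, 140, 140, 160, 193, 198, 196, 201, 198, 195, 185, 182, 173, 176, 171, 174, 176, 171, 173, 175, 152, 135, 129, 149, 156, 92]
w6 295 [127, 143, 84, 88, 136, 145, 144, 145, 143, 145, 141, 146, 145, 146, 146, 197, 200, 197, 197, 195, 196, 200, 196, 197, 196, 200, 200, 182, 186, 179, 134, 145, 133, 83]
```

The tail edge moved from row 178 to about 163, roughly 7° nose-down, as wanted. Now I lower it onto the slope.

```bash
python3 -m handwheel '[0.008,-0.001,0.012,0, 0,0,0.01,0, 0,0,0,0, 0,0,0,0]'
python3 -m handwheel '[0,0,0.002,0, 0,0,0.002,0, 0,0,0,0, 0,0,0,0]'
```

```text
t: 11.65
tcp_pos: [0.6456, 0.0334, 0.1136]
tcp_rot: [0.682, 0.731, -0.0, -0.0]
force: [-1.0, -0.8, -3.7]
opening: 0.0258
grip_force: 22.2
t: 12.15
tcp_pos: [0.646, 0.0335, 0.1106]
tcp_rot: [0.682, 0.731, 0.0, 0.001]
force: [-0.3, -0.0, 6.6]
opening: 0.0255
grip_force: 23.3
```

```bash
python3 -m handwheel '[0,0,-0.001,0, 0,0,0,0]'
python3 -m handwheel '[-0.01,0,0.001,0, -0.01,0,0.001,0, -0.01,0,0.0011,0, 0,0,0,0]'
```

```text
t: 12.4
tcp_pos: [0.6458, 0.0334, 0.1108]
tcp_rot: [0.682, 0.731, 0.0, 0.0]
force: [-0.4, 0.1, 2.0]
opening: 0.0261
grip_force: 22.9
t: 12.9
tcp_pos: [0.6479, 0.0019, 0.1076]
tcp_rot: [0.682, 0.731, -0.0, 0.0]
force: [0.8, -2.2, 3.0]
opening: 0.0256
grip_force: 23.0
```

```bash
python3 -m handwheel '[-0.01,0,0.001,0, -0.01,0,0.0011,0, -0.01,0,0.001,0, 0,0,0,0]'
python3 -m handwheel '[-0.01,0,0.001,0, -0.01,0,0.0011,0, -0.01,0,0.001,0, 0,0,0,0]'
```

```text
t: 13.4
tcp_pos: [0.65, -0.0273, 0.1047]
tcp_rot: [0.682, 0.731, 0.0, 0.0]
force: [-0.2, -1.9, 4.3]
opening: 0.0257
grip_force: 23.2
t: 13.9
tcp_pos: [0.6521, -0.0574, 0.1016]
tcp_rot: [0.682, 0.731, -0.0, 0.001]
force: [0.1, -4.0, 3.8]
opening: 0.0258
grip_force: 23.2
```

```bash
python3 -m handwheel '[-0.01,0,0.001,0, -0.01,0,0.0011,0, -0.01,0,0.001,0, -0.008,0,0.001,0, 0,0,0,0]'
python3 -m handwheel '[-0.005,0,0.0005,0, -0.004,0,0.0004,0, 0,0,0,0, 0,0,0,0]'
```

```text
t: 14.52
tcp_pos: [0.6548, -0.0946, 0.0977]
tcp_rot: [0.682, 0.731, 0.0, 0.0]
force: [0.0, -0.6, 5.5]
opening: 0.0258
grip_force: 23.3
t: 15.02
tcp_pos: [0.6553, -0.103, 0.0968]
tcp_rot: [0.682, 0.731, 0.0, 0.0]
force: [-0.2, 0.7, 5.7]
opening: 0.0259
grip_force: 23.4
```

```bash
python3 -m handwheel '[-0.002,0,0.0002,0, -0.002,0,0.0002,0, 0,0,0,0]'
python3 -m handwheel '[-0.002,0,0.0002,0, 0,0,0,0, 0,0,0,0]'
```

```text
t: 15.4
tcp_pos: [0.6556, -0.1067, 0.0964]
tcp_rot: [0.682, 0.732, 0.0, -0.0]
force: [-0.3, 2.7, 6.5]
opening: 0.026
grip_force: 23.5
t: 15.78
tcp_pos: [0.6558, -0.1084, 0.0962]
tcp_rot: [0.682, 0.732, 0.001, -0.0]
force: [0.5, 3.4, 7.6]
opening: 0.0262
grip_force: 23.5
```

```bash
python3 -m handwheel '[-0.002,0,0.0002,0, 0,0,0,0]'
python3 -m handwheel '[-0.002,0,0.0002,0, 0,0,0,0, 0,0,0,0]'
```

```text
t: 16.02
tcp_pos: [0.6559, -0.1085, 0.0962]
tcp_rot: [0.682, 0.732, 0.001, -0.001]
force: [-1.0, 11.8, 8.8]
opening: 0.026
grip_force: 23.9
t: 16.4
tcp_pos: [0.656, -0.1086, 0.0962]
tcp_rot: [0.681, 0.732, 0.002, -0.002]
force: [-3.2, 20.6, 12.0]
opening: 0.0261
grip_force: 24.3
```

Run:
```python
from h import *
im=snap('side','side2'); i2=snap('scene','scene2')
a=cv2.resize(im[140:260,190:310],(400,400),interpolation=2); b=cv2.resize(i2[150:260,225:335],(400,400),interpolation=2)
cv2.imwrite('pics/v2.png',np.hstack([a,b])[:,:,::-1])
for n in('side','scene'):
    print(n,[(np.round(x['pixel']).tolist(),round(x['score'],2)) for x in env.search_frame(n,'dowel1')])
```

```text
side [([260.0, 227.0], 0.69), ([255.0, 212.0], 0.65), ([265.0, 219.0], 0.6)]
scene [([285.0, 211.0], 0.67), ([294.0, 215.0], 0.65), ([275.0, 207.0], 0.59), ([272.0, 178.0], 0.28)]
```

The scoop is firmly home: past the wall face, with the force jumping to 20 N and no further motion. I'll tighten the grip and draw back along the slope.

```bash
python3 -m handwheel '[0.003,0,-0.0008,0, 0.002,0,-0.0006,0, 0,0,0,0]' 0 70
python3 -m handwheel '[0.008,0,-0.0008,0, 0.008,0,-0.0009,0, 0.008,0,-0.0008,0, 0,0,0,0]'
```

```text
t: 16.98
tcp_pos: [0.6553, -0.108, 0.0964]
tcp_rot: [0.682, 0.731, 0.0, -0.001]
force: [-0.3, 1.6, 0.7]
opening: 0.0256
grip_force: 68.7
t: 17.48
tcp_pos: [0.6536, -0.0829, 0.0991]
tcp_rot: [0.682, 0.732, 0.0, -0.001]
force: [-0.9, 2.5, -1.4]
opening: 0.0252
grip_force: 68.8
```

```bash
python3 -m handwheel '[0.008,0,-0.0008,0, 0.008,0,-0.0008,0, 0.008,0,-0.0008,0, 0.008,0,-0.0008,0, 0,0,0,0]'
python3 -m handwheel '[0.008,0,-0.0008,0, 0.008,0,-0.0009,0, 0.008,0,-0.0008,0, 0.008,0,-0.0009,0, 0,0,0,0]'
python3 - <<'E'
from h import *
snap('side','side3');snap('scene','scene3')
for n in('side','scene'):
    print(n,[(np.round(x['pixel']).tolist(),round(x['score'],2)) for x in env.search_frame(n,'dowel1')])
E
```

```text
t: 18.1
tcp_pos: [0.6515, -0.0513, 0.1024]
tcp_rot: [0.682, 0.732, 0.0, -0.0]
force: [0.2, 1.1, -4.8]
opening: 0.0253
grip_force: 69.0
t: 18.73
tcp_pos: [0.6494, -0.0197, 0.1061]
tcp_rot: [0.682, 0.732, 0.0, 0.0]
force: [-0.2, -0.4, -4.3]
opening: 0.0249
grip_force: 69.7
side [([256.0, 216.0], 0.58), ([262.0, 222.0], 0.57), ([256.0, 215.0], 0.52)]
scene [([271.0, 205.0], 0.75), ([244.0, 195.0], 0.73), ([291.0, 214.0], 0.62), ([286.0, 214.0], 0.49), ([353.0, 274.0], 0.29)]
```

```bash
python3 -m handwheel '[0.008,0,-0.0005,0, 0.008,0,-0.0006,0, 0.008,0,-0.0008,0, 0.008,0,-0.0009,0, 0,0,0,0]'
python3 -m handwheel '[0.008,0,-0.0008,0, 0.008,0,-0.0009,0, 0.008,0,-0.0008,0, 0.008,0,-0.0009,0, 0,0,0,0]'
python3 - <<'E'
from h import *
snap('side','side4');snap('scene','scene4')
for n in('side','scene'):
    print(n,[(np.round(x['pixel']).tolist(),round(x['score'],2)) for x in env.search_frame(n,'dowel1')])
E
```

```text
t: 19.55
tcp_pos: [0.6472, 0.0124, 0.1089]
tcp_rot: [0.682, 0.732, 0.0, 0.0]
force: [-0.4, 0.3, -2.5]
opening: 0.0251
grip_force: 70.0
t: 20.18
tcp_pos: [0.6449, 0.0442, 0.1122]
tcp_rot: [0.682, 0.732, 0.0, -0.0]
force: [0.5, 1.3, -2.7]
opening: 0.0254
grip_force: 70.0
side [([257.0, 214.0], 0.68), ([249.0, 202.0], 0.65), ([255.0, 219.0], 0.5), ([261.0, 225.0], 0.32)]
scene [([249.0, 194.0], 0.67), ([276.0, 210.0], 0.65), ([287.0, 211.0], 0.63), ([293.0, 217.0], 0.5), ([268.0, 204.0], 0.45)]
```

```bash
python3 -m handwheel '[0.008,0,-0.0008,0, 0.008,0,-0.0008,0, 0,0,-0.01,0, 0,0,-0.02,0, 0,0,-0.02,0, 0,0,-0.01,0, 0,0,0,0, 0,0,0,0]' 0 120
python3 - <<'E'
from h import *
ims=[snap(n,n+'5') for n in ('side','scene')]
a=cv2.resize(ims[0][130:260,180:310],(400,400),interpolation=2); b=cv2.resize(ims[1][130:260,195:325],(400,400),interpolation=2)
cv2.imwrite('pics/v5.png',np.hstack([a,b])[:,:,::-1])
E
```

```text
t: 21.38
tcp_pos: [0.6434, 0.0594, 0.1728]
tcp_rot: [0.682, 0.731, -0.0, -0.001]
force: [0.6, 1.3, -3.8]
opening: 0.0247
grip_force: 118.2
```

View pics/v5.png

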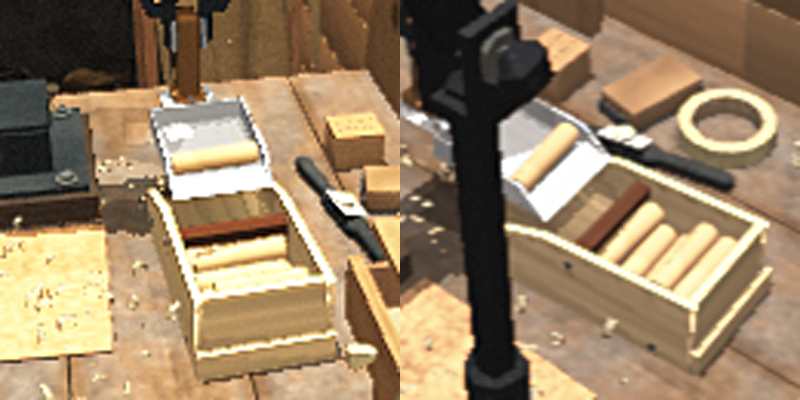

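v5 shows only one dowel in the pan, at about (215,157) in the left half, and the rest still in the bin behind the bar. I have to repeat the scooping, so first I check the pitch now held in the grip.

Run:
```python
from h import *
im=snap('wrist','w7'); g=im.min(2)
for f in ('w5','w6','w7'):
    g=cv2.imread(f'pics/{f}.png').min(2)
    for c in (217,222): print(f,c,g[140:215:2,c].tolist())
for n in('side','scene'):
    print(n,[(np.round(x['pixel']).tolist(),round(x['score'],2)) for x in env.search_frame(n,'dowel1')])
for f in ('side0','side2','side3','side4','scene2','scene3','scene4'): pass
```

```text
w5 217 [114, 117, 112, 114, 114, 120, 115, 117, 114, 114, 114, 114, 114, 114, 113, 116, 75, 64, 55, 255, 254, 255, 223, 222, 222, 223, 224, 223, 222, 224, 223, 223, 224, 224, 223, 225, 199, 197]
w5 222 [114, 109, 111, 113, 116, 112, 114, 114, 116, 106, 108, 109, 108, 112, 112, 116, 69, 61, 52, 255, 255, 255, 189, 165, 169, 166, 161, 231, 226, 228, 226, 227, 229, 227, 230, 201, 200, 199]
w6 217 [120, 126, 134, 88, 77, 78, 81, 81, 82, 78, 75, 104, 145, 141, 142, 142, 139, 141, 142, 141, 140, 163, 196, 193, 195, 199, 196, 196, 198, 198, 197, 197, 185, 181, 180, 173, 170, 174]
w6 222 [104, 104, 109, 64, 68, 77, 74, 73, 79, 76, 79, 107, 148, 148, 145, 144, 147, 146, 148, 145, 147, 146, 147, 149, 146, 146, 140, 255, 255, 254, 254, 254, 254, 254, 254, 254, 254, 255]
w7 217 [127, 132, 141, 140, 81, 88, 74, 76, 80, 75, 73, 126, 139, 146, 144, 144, 142, 148, 143, 163, 196, 198, 201, 200, 200, 198, 202, 200, 202, 198, 194, 255, 254, 254, 254, 254, 253, 255]
w7 222 [132, 135, 132, 134, 81, 82, 78, 77, 81, 75, 70, 63, 128, 148, 147, 146, 147, 143, 148, 146, 145, 145, 147, 148, 145, 147, 146, 203, 205, 209, 180, 255, 254, 254, 254, 254, 254, 255]
side [([248.0, 183.0], 0.76), ([257.0, 218.0], 0.67), ([256.0, 215.0], 0.6), ([264.0, 223.0], 0.5)]
scene [([271.0, 206.0], 0.71), ([273.0, 210.0], 0.61), ([244.0, 182.0], 0.59), ([287.0, 212.0], 0.45)]
```

```bash
cat > prof.py <<'E'
from h import *
def B(x,h,y=0):
    xb=np.array([.0663,-.9978]);yb=np.array([.9978,.0663])
    n=(np.sin(.105),np.cos(.105)); X=x+h*n[0]; z=.0228-.105*x+h*n[1]
    p=np.array([.6581,-.1526])+X*xb+y*yb; return np.array([*p,z])
if __name__=='__main__':
    for n,fs,y in (('scene',('scene0','scene2','scene3','scene4','scene5'),.02),('side',('side0','side2','side3','side4','side5'),0)):
        xs=np.arange(-.15,.116,.006)
        print(n,'x mm',(xs*1000).round().astype(int).tolist())
        for f in fs:
            im=cv2.imread(f'pics/{f}.png').astype(float); o=[]
            for x in xs:
                u,v=proj(n,B(x,.020,y)); p=cv2.getRectSubPix(im.astype(np.float32),(1,1),(float(u),float(v)))[0,0]; o.append(f"{int(p[2])}/{int(p[2]-p[0])}")
            print(f,' '.join(o))
    for px in [(271,205),(244,195),(291,214),(286,214)]: print(px,min(((np.hypot(*(proj('scene',B(x,.014,y))-px)),round(x,3),round(y,3)) for x in np.arange(-.16,.12,.004) for y in (-.02,0,.02))))
    for x in (-.14,-.1,-.06,-.02,.02,.06,.1): print(x,proj('scene',B(x,.02)).round(),proj('side',B(x,.02)).round())
E
python3 prof.py
```

```text
scene x mm [-150, -144, -138, -132, -126, -120, -114, -108, -102, -96, -90, -84, -78, -72, -66, -60, -54, -48, -42, -36, -30, -24, -18, -12, -6, 0, 6, 12, 18, 24, 30, 36, 42, 48, 54, 60, 66, 72, 78, 84, 90, 96, 102, 108, 114]
scene0 179/61 181/64 184/62 187/56 183/57 221/68 254/31 253/34 252/33 253/31 253/33 253/32 253/34 253/34 253/34 253/31 253/27 253/27 253/26 255/27 169/74 123/72 115/66 93/38 238/80 237/97 253/68 253/79 231/100 222/95 253/67 253/78 237/100 212/94 253/67 253/76 245/103 136/61 246/101 250/92 247/52 249/29 115/47 127/48 127/48
scene2 160/55 163/57 165/55 168/50 177/55 223/76 254/53 253/56 253/54 255/51 255/81 62/25 55/17 65/15 80/30 80/45 75/41 100/47 221/83 228/86 103/47 61/34 63/35 54/18 120/3 137/41 194/88 213/95 190/85 150/66 140/61 235/101 254/48 254/56 254/94 163/76 255/72 253/68 254/70 254/55 254/35 251/26 120/49 133/50 133/50
scene3 82/45 74/40 93/41 185/56 195/58 149/50 195/59 204/47 188/34 148/9 113/5 158/9 184/10 205/11 205/11 205/11 205/11 206/11 206/11 206/10 146/59 130/76 123/70 70/37 254/70 254/50 254/78 209/96 159/70 254/55 254/86 189/84 252/78 253/7
[... 2302 characters left out ...]
/71 150/72 150/69 152/78 157/107 150/103 140/97 41/24 43/29 135/71 251/69 255/16 254/63 250/101 204/110 236/121 255/26 255/54 255/33 255/27 255/43 255/4 215/111 171/83 162/77 167/81 180/83 193/90 177/83 183/85 183/86 175/81
(271, 205) (np.float64(1.1914862411837626), np.float64(0.004), 0.02)
(244, 195) (np.float64(1.604231100596299), np.float64(-0.08), 0)
(291, 214) (np.float64(3.4547503456307087), np.float64(0.068), 0.02)
(286, 214) (np.float64(0.9347006012371136), np.float64(0.056), 0.02)
-0.14 [228. 186.] [246. 186.]
-0.1 [238. 192.] [248. 193.]
-0.06 [249. 198.] [251. 200.]
-0.02 [260. 205.] [254. 208.]
0.02 [271. 211.] [257. 216.]
0.06 [283. 218.] [260. 225.]
0.1 [295. 225.] [264. 234.]
```

The pan was already nearly empty early in the draw. The tail was sitting about 1.4° too high, so the dowels caught the bar. For the second pass I'll push in, release partway so the scoop settles flat on the floor, regrip and go home, settle again, then draw.

```bash
python3 -m handwheel '[0,0,0.02,0, 0,0,0.02,0, 0,0,0.013,0, 0,0,0.005,0, 0,0,0,0]'
python3 -m handwheel '[-0.012,0,0.0013,0, -0.012,0,0.0012,0, -0.012,0,0.0013,0, -0.012,0,0.0012,0, 0,0,0,0]'
```

```text
t: 22.25
tcp_pos: [0.6439, 0.0594, 0.1159]
tcp_rot: [0.682, 0.731, 0.0, 0.0]
force: [-0.3, -0.3, -3.6]
opening: 0.0246
grip_force: 118.3
t: 22.88
tcp_pos: [0.6472, 0.0104, 0.1105]
tcp_rot: [0.683, 0.731, -0.0, -0.0]
force: [-0.0, 0.3, -3.6]
opening: 0.0248
grip_force: 118.3
```

```bash
python3 -m handwheel '[-0.004,0,0.0014,0, -0.01,0,0.0015,0, -0.012,0,0.0015,0, -0.012,0,0.0013,0, 0,0,0,0]'
python3 -m handwheel '[-0.012,0,0.0013,0, -0.012,0,0.0012,0, -0.012,0,0.0013,0, 0,0,0,0]'
```

```text
t: 23.5
tcp_pos: [0.6499, -0.0277, 0.1049]
tcp_rot: [0.683, 0.731, -0.0, 0.0]
force: [0.0, -0.5, -3.3]
opening: 0.0252
grip_force: 118.4
t: 24.0
tcp_pos: [0.6524, -0.0638, 0.1012]
tcp_rot: [0.682, 0.731, -0.0, 0.0]
force: [0.1, -1.8, -1.2]
opening: 0.0245
grip_force: 118.7
```

```bash
python3 -m handwheel '[0,0,0,0, 0,0,0,0, 0,0,0,0]' 0.5
python3 -c "
from h import *
g=snap('wrist','w8').min(2)
for c in (217,222): print(g[140:215:2,c].tolist())"
python3 -m handwheel '[0,0,0,0, 0,0,0,0, 0,0,0,0, 0,0,0,0]' 0 40
```

```text
t: 24.38
tcp_pos: [0.6524, -0.0621, 0.1014]
tcp_rot: [0.682, 0.732, 0.0, 0.0]
force: [-0.4, -0.3, 0.7]
opening: 0.0424
grip_force: 0.0
[57, 53, 57, 68, 63, 70, 70, 69, 73, 85, 84, 83, 86, 140, 146, 144, 145, 143, 144, 144, 141, 146, 145, 147, 147, 149, 146, 149, 145, 204, 206, 202, 203, 202, 205, 183, 177, 178]
[63, 62, 58, 67, 61, 76, 67, 64, 75, 84, 84, 81, 77, 139, 152, 147, 148, 151, 145, 149, 147, 150, 147, 149, 149, 149, 148, 148, 149, 147, 209, 182, 182, 177, 180, 181, 181, 181]
t: 24.92
tcp_pos: [0.6523, -0.0622, 0.1014]
tcp_rot: [0.682, 0.731, 0.0, -0.0]
force: [-2.0, 1.1, 2.5]
opening: 0.0257
grip_force: 40.2
```

It settled to about 6° (tail edge at row 165.5), which confirms the cause. Now home.

```bash
python3 -m handwheel '[-0.009,0,0.0009,0, -0.009,0,0.001,0, -0.009,0,0.0009,0, -0.009,0,0.001,0, 0,0,0,0]'
python3 -m handwheel '[-0.003,0,0.0003,0, -0.003,0,0.0003,0, 0,0,0,0]'
```

```text
t: 25.55
tcp_pos: [0.655, -0.0999, 0.0974]
tcp_rot: [0.682, 0.731, -0.0, 0.001]
force: [0.3, -3.7, 2.2]
opening: 0.0255
grip_force: 40.2
t: 25.92
tcp_pos: [0.6553, -0.1044, 0.0969]
tcp_rot: [0.682, 0.731, -0.0, 0.0]
force: [-0.1, 0.5, 4.3]
opening: 0.0257
grip_force: 40.5
```

```bash
python3 -m handwheel '[-0.002,0,0.0002,0, 0,0,0,0]'
python3 -m handwheel '[-0.002,0,0.0002,0, 0,0,0,0]'
```

```text
t: 26.18
tcp_pos: [0.6555, -0.106, 0.0967]
tcp_rot: [0.682, 0.731, 0.0, -0.0]
force: [-0.0, 3.1, 4.8]
opening: 0.0255
grip_force: 40.6
t: 26.42
tcp_pos: [0.6555, -0.1061, 0.0967]
tcp_rot: [0.682, 0.732, 0.001, -0.001]
force: [-1.7, 12.0, 7.7]
opening: 0.0257
grip_force: 41.0
```

```bash
python3 -m handwheel '[0.001,0,0,0, 0,0,0,0, 0,0,0,0]' 0.5
python3 -c "
from h import *
g=snap('wrist','w9').min(2)
for c in (217,222): print(g[150:190,c].tolist())
s=snap('scene','scene9'); env.get_obs()
"
python3 -m handwheel '[0,0,0,0, 0,0,0,0, 0,0,0,0, 0,0,0,0]' 0 60
```

```text
t: 26.8
tcp_pos: [0.6553, -0.1076, 0.0961]
tcp_rot: [0.682, 0.731, -0.0, -0.0]
force: [0.3, 0.3, 0.7]
opening: 0.0426
grip_force: 0.0
[80, 72, 75, 75, 79, 79, 80, 76, 71, 81, 76, 78, 76, 96, 119, 124, 127, 121, 122, 125, 125, 123, 122, 125, 126, 130, 124, 122, 126, 126, 125, 125, 126, 126, 126, 126, 123, 125, 126, 121]
[80, 82, 76, 83, 79, 80, 77, 78, 72, 82, 77, 73, 77, 99, 126, 125, 125, 127, 126, 123, 121, 129, 126, 127, 129, 126, 128, 126, 125, 129, 130, 126, 131, 126, 128, 130, 123, 131, 132, 130]
t: 27.4
tcp_pos: [0.6555, -0.1073, 0.0965]
tcp_rot: [0.682, 0.731, -0.0, 0.0]
force: [1.6, -1.5, 1.1]
opening: 0.0255
grip_force: 59.9
```

```bash
python3 -m handwheel '[0.004,0,-0.0003,0, 0.006,0,-0.0006,0, 0.006,0,-0.0006,0, 0.006,0,-0.0006,0, 0.006,0,-0.0006,0, 0,0,0,0]'
python3 -c "
from prof import *
im=snap('scene','sceneA').astype(float)
print([f'{int(1000*x)}:{int(p[0])}/{int(p[0]-p[2])}' for x in np.arange(-.15,.1,.006) for p in [im[tuple(proj('scene',B(x,.02,.02)).round().astype(int)[::-1])]]])"
```

```text
t: 28.15
tcp_pos: [0.6536, -0.0782, 0.0995]
tcp_rot: [0.682, 0.732, 0.001, -0.0]
force: [-0.9, 2.3, 5.8]
opening: 0.0255
grip_force: 60.5
['-150:190/64', '-144:189/68', '-137:190/69', '-131:197/59', '-125:198/61', '-119:94/29', '-113:68/21', '-107:57/14', '-101:86/17', '-95:77/41', '-89:82/45', '-83:75/40', '-77:133/58', '-71:223/86', '-65:228/81', '-59:220/88', '-53:223/78', '-47:190/44', '-41:199/49', '-35:120/2', '-29:87/26', '-23:76/43', '-17:75/41', '-11:45/24', '-5:129/56', '0:194/86', '6:215/96', '12:180/80', '18:241/106', '24:255/67', '30:254/73', '36:248/102', '42:118/54', '48:246/106', '54:255/60', '60:251/95', '66:242/102', '72:255/64', '78:253/72', '84:254/45', '90:255/25', '96:255/9']
```

```bash
python3 -m handwheel '[0.006,0,-0.0007,0, 0.006,0,-0.0007,0, 0.006,0,-0.0006,0, 0.006,0,-0.0006,0, 0,0,0,0]'
python3 -c "
from prof import *
im=snap('scene','sceneB').astype(float)
print([f'{int(1000*x)}:{int(p[0])}/{int(p[0]-p[2])}' for x in np.arange(-.12,.0,.006) for p in [im[tuple(proj('scene',B(x,.02,.02)).round().astype(int)[::-1])]]])"
```

```text
t: 28.82
tcp_pos: [0.6519, -0.0542, 0.102]
tcp_rot: [0.682, 0.732, 0.0, -0.0]
force: [-1.1, -1.0, 6.6]
opening: 0.0255
grip_force: 60.6
['-120:80/45', '-113:81/45', '-107:71/40', '-101:176/72', '-95:229/87', '-89:223/89', '-83:215/81', '-77:170/18', '-71:187/27', '-65:176/11', '-59:122/4', '-53:114/4', '-47:173/72', '-41:211/95', '-35:193/85', '-29:108/52', '-23:72/40', '-17:126/72', '-11:50/28', '-5:151/70']
```

A dowel is now passing under the bar at berth 1. Continuing.

```bash
python3 -m handwheel '[0.006,0,-0.0007,0, 0.007,0,-0.0008,0, 0.007,0,-0.0007,0, 0.007,0,-0.0007,0, 0.007,0,-0.0008,0, 0.006,0,-0.0006,0, 0,0,0,0]'
python3 -c "
from prof import *
im=snap('scene','sceneC').astype(float)
print([f'{int(1000*x)}:{int(p[0])}/{int(p[0]-p[2])}' for x in np.arange(-.12,.0,.006) for p in [im[tuple(proj('scene',B(x,.02,.02)).round().astype(int)[::-1])]]])"
```

```text
t: 29.75
tcp_pos: [0.649, -0.0144, 0.1062]
tcp_rot: [0.682, 0.732, 0.0, -0.0]
force: [-1.4, -2.0, 6.5]
opening: 0.0257
grip_force: 60.6
['-120:142/41', '-113:205/48', '-107:208/45', '-101:124/5', '-95:112/2', '-89:167/66', '-83:207/94', '-77:203/91', '-71:158/70', '-65:160/71', '-59:204/90', '-53:210/93', '-47:190/85', '-41:167/78', '-35:255/48', '-29:206/98', '-23:129/74', '-17:126/72', '-11:47/26', '-5:185/83']
```

Three dowels in line now. I'll ease the downward press slightly and finish the draw.

```bash
python3 -m handwheel '[0.006,0,-0.0008,0, 0.007,0,-0.0009,0, 0.007,0,-0.0009,0, 0.007,0,-0.0008,0, 0,0,0,0]'
python3 -m handwheel '[0.007,0,-0.0009,0, 0.007,0,-0.0008,0, 0.007,0,-0.0008,0, 0.007,0,-0.0008,0, 0.006,0,-0.0006,0, 0,0,0,0]'
python3 -c "
from prof import *
im=snap('scene','sceneD').astype(float)
print([f'{int(1000*x)}:{int(p[0])}/{int(p[0]-p[2])}' for x in np.arange(-.168,.0,.006) for p in [im[tuple(proj('scene',B(x,.02,.02)).round().astype(int)[::-1])]]])"
```

```text
t: 30.42
tcp_pos: [0.6469, 0.0128, 0.1091]
tcp_rot: [0.682, 0.732, 0.0, -0.001]
force: [0.3, 1.2, 0.7]
opening: 0.0254
grip_force: 60.0
t: 31.18
tcp_pos: [0.6446, 0.0461, 0.1131]
tcp_rot: [0.682, 0.732, -0.0, -0.0]
force: [-0.7, 0.3, -4.6]
opening: 0.0252
grip_force: 59.3
['-168:19/0', '-162:19/3', '-156:48/18', '-150:196/88', '-144:205/92', '-137:200/89', '-131:161/72', '-125:156/69', '-119:195/87', '-113:205/91', '-107:162/73', '-101:254/91', '-95:255/59', '-89:255/85', '-83:230/103', '-77:255/71', '-71:254/65', '-65:255/83', '-59:241/106', '-53:148/23', '-47:255/0', '-41:254/0', '-35:255/0', '-29:204/37', '-23:126/76', '-17:119/69', '-11:59/28', '-5:255/79']
```

All four are in the pan, at bin x ≈ -144, -119, -95 and -71 mm, with the lip clear. The 4.6 N reading matches the scoop plus four dowels. Now I lift and carry it to the mat.

```bash
python3 -m handwheel '[0.006,0,-0.0006,0, 0.006,0,-0.001,0, 0,0,-0.008,0, 0,0,-0.02,0, 0,0,-0.025,0, 0,0,-0.025,0, 0,0,-0.012,0, 0,0,0,0]' 0 120
python3 -m handwheel '[-0.004,-0.008,0,0, -0.01,-0.022,0,0, -0.015,-0.032,0,0, -0.015,-0.032,0,0, -0.015,-0.032,0,0, -0.014,-0.032,0,0, -0.01,-0.022,0,0, -0.005,-0.011,0,0]'
python3 -m handwheel '[0,0,0,0, 0,0,0,0]'
python3 -c "
from h import *
for n in ('scene','side'):
    snap(n,n+'E'); print([(np.round(x['pixel']).tolist(),round(x['score'],2)) for x in env.search_frame(n,'dowel1')])"
```

```text
t: 32.22
tcp_pos: [0.6441, 0.0574, 0.2055]
tcp_rot: [0.682, 0.731, 0.0, 0.0]
force: [-0.2, -0.9, -6.2]
opening: 0.0249
grip_force: 118.5
t: 33.22
tcp_pos: [0.4581, -0.0441, 0.2044]
tcp_rot: [0.682, 0.731, -0.0, -0.001]
force: [0.3, -0.5, -4.6]
opening: 0.025
grip_force: 118.7
t: 33.48
tcp_pos: [0.46, -0.0435, 0.2048]
tcp_rot: [0.682, 0.731, 0.0, -0.0]
force: [-0.3, -0.8, -5.2]
opening: 0.0251
grip_force: 118.7
[([207.0, 220.0], 0.75), ([232.0, 220.0], 0.66), ([202.0, 213.0], 0.58), ([293.0, 214.0], 0.58), ([285.0, 212.0], 0.57), ([206.0, 227.0], 0.52)]
[([188.0, 189.0], 0.73), ([188.0, 183.0], 0.62), ([190.0, 193.0], 0.55), ([189.0, 184.0], 0.54), ([188.0, 177.0], 0.54)]
```

```bash
python3 -m handwheel '[0,-0.001,0.02,0, 0,0,0.03,0, 0,0,0.03,0, 0,0,0.018,0, 0,0,0.008,0, 0,0,0.003,0, 0,0,0,0]'
python3 -m handwheel '[0,0,0.003,0, 0,0,0.003,0, 0,0,0.003,0, 0,0,0,0]'
```

```text
t: 34.55
tcp_pos: [0.4589, -0.0438, 0.0963]
tcp_rot: [0.682, 0.731, 0.0, 0.0]
force: [-1.1, -0.5, -4.6]
opening: 0.0249
grip_force: 118.6
t: 35.05
tcp_pos: [0.459, -0.0439, 0.0872]
tcp_rot: [0.682, 0.732, 0.0, 0.001]
force: [0.4, 1.0, -0.5]
opening: 0.0246
grip_force: 119.4
```

```bash
python3 -m handwheel '[0,0,0.003,0, 0,0,0.003,0, 0,0,0,0]'
python3 -m handwheel '[0,0,0.003,0, 0,0,0.003,0, 0,0,0,0]'
```

```text
t: 35.42
tcp_pos: [0.4586, -0.0438, 0.0807]
tcp_rot: [0.682, 0.731, 0.0, 0.0]
force: [1.3, 1.6, 0.2]
opening: 0.0247
grip_force: 119.3
t: 35.8
tcp_pos: [0.4587, -0.0439, 0.0749]
tcp_rot: [0.682, 0.731, 0.0, 0.0]
force: [0.1, 1.6, 2.5]
opening: 0.0247
grip_force: 119.8
```

```bash
python3 -m handwheel '[0,0,0.001,0, 0,0,0.001,0, 0,0,0,0]'
python3 -c "
from h import *
g=snap('wrist','wF').min(2)
for c in (217,222,226): print(g[155:195,c].tolist())"
```

```text
t: 36.17
tcp_pos: [0.4585, -0.0438, 0.0731]
tcp_rot: [0.682, 0.731, -0.0, -0.0]
force: [-2.2, 3.5, 6.0]
opening: 0.0247
grip_force: 120.4
[86, 86, 83, 84, 84, 72, 82, 83, 87, 93, 92, 90, 88, 89, 80, 79, 80, 76, 76, 82, 82, 108, 175, 219, 244, 243, 243, 242, 243, 241, 244, 243, 244, 244, 243, 244, 243, 242, 244, 243]
[86, 83, 101, 174, 203, 164, 80, 80, 89, 87, 87, 88, 81, 86, 79, 85, 85, 88, 87, 88, 86, 113, 184, 193, 193, 191, 195, 196, 194, 198, 172, 171, 173, 95, 70, 159, 233, 228, 247, 246]
[85, 86, 81, 195, 208, 201, 94, 75, 81, 84, 87, 87, 85, 83, 81, 79, 80, 76, 82, 92, 77, 93, 190, 201, 203, 198, 176, 176, 178, 180, 159, 147, 145, 150, 147, 147, 144, 158, 143, 140]
```

The tail edge is at row 176.5, so the scoop is level. Release and retreat.

```bash
python3 -m handwheel '[0,0,0,0, 0,0,0,0, 0,0,0,0]' 0.6
python3 -m handwheel '[0,0,-0.02,0, 0,0,-0.04,0, 0,0,-0.05,0, 0,0,-0.05,0, 0,0,-0.03,0, 0.03,0,0,0, 0.03,0,0,0, 0,0,0,0]'
python3 - <<'E'
from h import *
np.set_printoptions(precision=4,suppress=True)
im=snap('wrist','wG')
for n in ('wrist','scene','side'):
    if n!='wrist': snap(n,n+'G')
    print(n,[(np.round(x['pixel']).tolist(),round(x['score'],2),atz(n,x['pixel'],.02)[:2].round(3).tolist()) for x in env.search_frame(n,'dowel1')])
# aluminium mask near the mat
o,d=ray('wrist',(256,192))
f=im.astype(int); m=((f.max(2)-f.min(2))<25)&(f.min(2)>120); m=m.astype(np.uint8)
k,lab,st,ce=cv2.connectedComponentsWithStats(m)
for i in np.argsort(-st[1:,4])[:4]+1: print(st[i],[atz('wrist',(st[i][0]+a*st[i][2],st[i][1]+b*st[i][3]),.026)[:2].round(3).tolist() for a,b in((0,0),(1,1))])
print([proj('wrist',p).round() for p in ((.464,-.118,.005),(.394,-.228,.005),(.53,-.228,.005),(.459,-.041,.114))])
print(env.get_obs()['t'])
E
```

```text
t: 36.6
tcp_pos: [0.4584, -0.0438, 0.0727]
tcp_rot: [0.682, 0.731, -0.0, -0.0]
force: [-0.0, 0.1, 0.1]
opening: 0.0513
grip_force: 0.0
t: 37.6
tcp_pos: [0.4541, 0.0173, 0.2629]
tcp_rot: [0.681, 0.732, 0.0, -0.0]
force: [0.1, -0.4, 0.3]
opening: 0.0517
grip_force: 0.0
wrist [([254.0, 294.0], 0.93, [0.464, -0.161]), ([260.0, 259.0], 0.82, [0.468, -0.11]), ([257.0, 278.0], 0.65, [0.466, -0.137]), ([252.0, 311.0], 0.64, [0.463, -0.188]), ([258.0, 239.0], 0.44, [0.464, -0.083])]
scene [([285.0, 213.0], 0.7, [0.696, -0.196]), ([212.0, 256.0], 0.59, [0.444, -0.141]), ([211.0, 260.0], 0.46, [0.432, -0.147]), ([209.0, 250.0], 0.46, [0.455, -0.119]), ([241.0, 251.0], 0.39, [0.506, -0.188])]
side [([191.0, 216.0], 0.61, [0.458, -0.109]), ([195.0, 228.0], 0.52, [0.47, -0.172]), ([195.0, 223.0], 0.48, [0.471, -0.144])]
[   0  160   21  110 1327] [[0.166, -0.003], [0.17, -0.143]]
[ 213  249   86   78 1076] [[0.409, -0.098], [0.527, -0.205]]
[232 187  64  57 700] [[0.429, -0.017], [0.51, -0.084]]
[ 20  17  25  15 288] [[0.21, 0.145], [0.233, 0.133]]
[array([256., 258.]), array([201., 325.]), array([298., 331.]), array([257., 240.])]
37.9
```

Run:
```python
from h import *
np.set_printoptions(precision=4,suppress=True)
print('tail',atz('wrist',(245,187),.007),'nose',atz('wrist',(255,327),.005),'back wall?')
im=cv2.imread('pics/wG.png')
for c in (235,245,255,265,275): print(c,[f'{im[r,c].min()}/{im[r,c].max()-im[r,c].min()}' for r in range(314,336,1)])
for c in (240,290): print(c,[f'{im[r,c].min()}/{im[r,c].max()-im[r,c].min()}' for r in range(178,196)])
for y in (-.20,-.205,-.21,-.215,-.22,-.225,-.23): print(y,proj('wrist',(.47,y,.006)))
```

```text
tail [ 0.4436 -0.0215  0.007 ] nose [ 0.4696 -0.2255  0.005 ] back wall?
235 ['151/96', '144/103', '137/110', '128/121', '136/100', '246/7', '246/2', '245/1', '244/1', '243/4', '242/4', '246/3', '238/8', '119/123', '101/144', '101/147', '97/70', '101/43', '105/45', '106/48', '106/50', '108/49']
245 ['140/108', '141/106', '136/111', '122/125', '142/98', '246/6', '249/3', '249/2', '251/2', '249/3', '250/1', '250/4', '249/6', '146/105', '115/135', '127/125', '130/125', '105/71', '103/51', '101/53', '105/54', '105/55']
255 ['142/105', '136/111', '128/119', '117/131', '133/103', '246/5', '246/2', '245/2', '242/4', '242/5', '242/4', '246/2', '246/7', '142/106', '106/141', '115/133', '120/129', '119/134', '110/71', '115/56', '112/59', '111/57']
265 ['145/102', '141/107', '130/117', '122/127', '144/98', '131/88', '246/3', '246/2', '243/3', '240/6', '241/5', '244/3', '249/4', '159/53', '152/69', '150/68', '147/87', '117/133', '110/143', '58/69', '47/46', '57/57']
275 ['148/99', '138/109', '129/118', '124/124', '138/104', '246/5', '246/3', '243/3', '242/5', '241/6', '243/4', '245/1', '246/5', '144/103', '113/134', '108/139', '109/137', '104/143', '112/138', '100/130', '81/69', '83/61']
240 ['73/34', '53/59', '59/86', '70/95', '64/93', '68/90', '60/93', '68/98', '55/101', '152/17', '188/18', '187/20', '186/21', '172/17', '173/16', '173/12', '169/17', '171/17']
290 ['101/7', '73/17', '60/25', '61/30', '50/41', '59/40', '47/59', '68/95', '73/113', '73/111', '71/105', '71/97', '68/97', '69/99', '69/97', '63/107', '71/107', '68/106']
-0.2 [256.537  312.1162]
-0.205 [256.2886 315.1711]
-0.21 [256.0417 318.2062]
-0.215 [255.7965 321.2216]
-0.22 [255.5529 324.2174]
-0.225 [255.3108 327.194 ]
-0.23 [255.0703 330.1514]
```

The scoop lies flat with its nose and tail both inside the mat, about 4 mm off centre, and four dowels in the pan. Handing in.

```bash
python3 -c "
from station import env
print(env.hand_in())"
```

```text
the job is handed in; nothing more can be done
None
```

The job is handed in: the scoop was set down flat on the cork mat, about 4 mm off centre by my measurement, with four dowels in it, and released at about 38 s. This took two scooping passes, because the first draw brought out only one dowel.

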